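Unlatch the instrument cassette and flip its lid over to rest open

TASK

Get the steel instrument cassette ready for use: push its orange latch slider sideways until it is fully open, then lift the lid by the front lip with the fingertips and push it up and over past upright until it lies back on its stops and stays there by itself. The cassette stays flat on the worktop where it is (a slip of a finger's width or so does no harm) and is touched with the fingers only; leave the other things where they stand.

Things in the scene. Friction and masses are not known exactly. Their poses are not given: they have to be found in the camera images.
- cassette: White perforated steel instrument box, 172 x 206 mm, 30 mm high, loose, about 0.9 kg. Origin: centre of its underside. Own axes: x from the front (lift lip) to the back (hinge), y along the front edge to its left (seen from the front), z up. Front at x = -82 mm, back at +84 mm, sides at y = +-103 mm. A shelf ledge 0.25 m up runs along the worktop's right side.
- cassette_lid (a joint): Lid angle in rad: 0 shut, grows as the front rises, 1.81 = lying back on its stops, 14 degrees past upright. Lid about 0.19 kg; needs about 1 N at the lip to rise. Let go below 1.3 it falls shut; gravity balances at 1.45 and friction may hold it from 1.3 to 1.6; past 1.6 it falls back slowly onto the stops. The latch blocks it until open.
- latch (a joint): Slide of the latch in m: 0 locked, 0.014 fully open at its end stop; moves along the cassette's own -y, to the right seen from the front, away from the lip. Its claw leaves the keeper at 0.010. Takes about 1 N and stays where it is left.
- latch_top (a point): Top centre of the orange ribbed latch slider on the lid near its front edge, 45 mm above the cassette's underside when shut; moves with latch and lid. The slider's head is 18 mm (cassette x) by 14 mm (y), and stands 12 mm above the steel plate it slides on and 9 mm above that plate's low side rails (36 mm above the underside); the lip's flat root beside it is 32 mm up.
- lip_edge (a point): Middle of the underside of the lift lip's rolled front edge (a 4.6 mm round bar along cassette y, 110 mm long, 55 mm each way from this point); 35 mm above the underside when shut, with 18 mm of overhang, sloping up 17 degrees to the edge, and only worktop below. Rides with the lid, 187 mm from the hinge axis. Its axes are the lid's: equal to the cassette's when shut, then turned by the lid angle about y.
- hinge_mid (a point): Middle of the hinge axis, which runs along the cassette's y at its back edge, 17 mm above the underside.
- mouse: Black computer mouse, 106 x 61 x 38 mm, loose on a 2 mm black pad left of the cassette. Bystander. Origin: centre of its underside.
- pliers: Small steel pliers, 122 x 35 x 9 mm, loose on the worktop near the front. Bystander. Origin: centre of its underside.
- white_jar: Small white paste jar with white cap, 39 mm across, 38 mm high, loose. Bystander. Origin: centre of its underside.
- cream_jar: Small paste jar with cream cap, 39 mm across, 38 mm high, loose. Bystander. Origin: centre of its underside.
- pink_dish: Small pink waisted mixing dish, 39 mm across, 25 mm high, loose. Bystander. Origin: centre of its underside.
- pink_spool: Magenta spool with black chain, 39 mm across, 14 mm high, loose. Bystander. Origin: centre of its underside.

How it is judged:
By the outcome, as a careful person would: the job done as asked, in the order asked, and still so for the second after the job is handed in, with the robot touching nothing.
It also fails if it takes over 59 s, if anything falls off the work surface, if the arm or the gripper's body presses on something with over 40 N, if the wrist force passes 120 N, or if a joint passes its speed limit or range.

ROBOT

A 6-joint arm with a two-finger parallel gripper is mounted at the origin on a cart in front of the work surface, level with it; the furniture and walls round the work are solid. World frame = base frame: x ahead of the robot, y to its left, z up, the work surface at z = 0. Lengths are in m, angles in rad, forces in N, time in s.
With the tool pointing down it reaches from about 0.4 to 0.825 m from the base axis. Payload 7 kg.
Tool frame: the origin (TCP) lies midway between the tips of the shut fingers; the grasp point (between the pads) lies 19 mm behind it; z points along the fingers, y is the line along which they close (so a half turn about z gives the same grasp; the last joint's range is limited). The gripper opens to 88 mm and grips with 3 to 60 N. Pads are 19 mm wide; open, the fingers measure 130 mm over their backs; the gripper's body (78 mm by 193 mm) begins 47 mm behind the grasp point.
Start: joints at [1.546, 0.359, 0.012, 0, -1.224, -0.288], TCP at [0.208, 0.642, 0.227] pointing down, gripper open.
Joint ranges: [-3.07, 3.07], [-1.43, 2.12], [-1.02, 1.25], [-3.03, 1.67], [-3.05, -0], [-3.03, 3.03]. Speed limits (rad/s): [2.39, 2.39, 3.01, 3.14, 3.14, 3.14].

INTERFACE

Orientations are given as a rotation vector (axis times angle).
In Python, from station import r gives the robot as it stands. The module is installed in compiled form; this text tells all that it offers. Calls block until the motion is done:
- r.move_to(position, orientation): joint-space move of the TCP to a pose.
- r.move_straight(position, v=0.15, frame=None, force_limit=None): straight line of the TCP; frame=None keeps the orientation; v is the mean speed in m/s. With force_limit (N) it stops when the force on the tool has changed by that much, and returns True; else False.
- r.set_joints(angles): joint-space move.
- r.ungrasp() and r.grasp(newtons=None): open the fingers fully, or close them until they stop; newtons is the grip in N (None keeps the last).
- r.sleep(seconds).
- r.inverse_kinematics(position, orientation): joint angles nearest the present ones, or None.
- r.grab_frame(name): name is "scene" or "side" or "wrist"; returns the picture (420x560x3 uint8, blue, green, red); there is no depth.
- r.camera_info(name): a dict with "fovy" (degrees; the focal length in pixels is half the picture's height over the tangent of half this angle, whatever the lens; pixels are square), "cx", "cy" (the principal point, pixels), "camera_from_world" (4x4, takes a point from world to camera coordinates); the wrist camera has in their place "hand_eye" (4x4, takes a point from camera to tool coordinates, whose origin is the TCP and whose axes are the flange's). Camera axes: x right, y down, z forward; pixel columns grow to the right and rows downward; lengths in m; the calibration is good to about 2 mm. A picture is of the moment at which its call begins: read the wrist's pose just before it. camera_info takes no time and is no camera call.
A pose or a line that the arm cannot do raises r.PlanningError and nothing moves.
- r.sign_off(): hands the job in; it is judged then, once.
Readings, each from a call of its own:
- r.get_clock(): time.
- r.get_joint_positions(): joint angles.
- r.get_dq(): joint speeds.
- r.get_effort(): joint torques, N m.
- r.get_position(): TCP position.
- r.get_eef_rot(): TCP orientation.
- r.get_ft_force(): force on the tool from outside, world axes, zero at the start.
- r.get_wrist_torque(): the same for the moment, N m.
- r.get_width(): finger opening in m.
- r.get_grip_force(): force on a finger pad.
Only numpy, scipy, OpenCV 4.12 (cv2) and the standard library are available. Lean on these libraries where they do the work, as an engineer would, in place of code of your own. Each camera call takes 0.05 s, during which the arm holds its last target. There are 200 camera calls.

## Working session

There is one attempt and no reset: what is moved stays moved. The work goes in short steps, each a Python script; the robot and the scene stay as the last script left them, time stands still between calls to the robot, and variables do not carry over. Pictures are saved under pics/ and viewed, at most 10 in all, crops included, and the job is handed in when it is done.

```bash
mkdir -p pics; python3 - <<'E'
from station import r
import cv2,numpy as np
for n in ("scene","side"):
    cv2.imwrite(f"pics/{n}0.png",r.grab_frame(n)); i=r.camera_info(n); print(n,i["fovy"],i["cx"],i["cy"]);print(np.round(i["camera_from_world"],4).tolist())
i=r.camera_info("wrist");print(i, r.get_eef_rot(),r.get_position(),r.get_clock())
E
```

```text
scene 43.7260195847845 273.90176140542695 212.35093543335523
[[-0.5785, -0.8154, 0.0224, 0.3456], [-0.4191, 0.2736, -0.8658, 0.2916], [0.6998, -0.5102, -0.5, 0.6884], [0.0, 0.0, 0.0, 1.0]]
side 47.27115364617961 284.8470439589634 208.04213280255667
[[-0.6924, -0.7214, -0.0127, 0.3857], [-0.5501, 0.5393, -0.6376, 0.3368], [0.4668, -0.4345, -0.7702, 0.6465], [0.0, 0.0, 0.0, 1.0]]
{'fovy': 60.909697798830074, 'cx': 278.2014145915402, 'cy': 210.38761618063234, 'hand_eye': array([[-1.92486503e-04, -9.65907581e-01, -2.58887056e-01,
         6.93996625e-02],
       [ 9.99999735e-01, -3.67579637e-04,  6.27924426e-04,
        -3.59044127e-04],
       [-7.01678573e-04, -2.58886867e-01,  9.65907396e-01,
        -1.58353132e-01],
       [ 0.00000000e+00,  0.00000000e+00,  0.00000000e+00,
         1.00000000e+00]])} [ 3.10174159e+00 -4.89287701e-01 -1.65276600e-04] [0.20760394 0.64181881 0.22571154] 0.1
```

View pics/scene0.png

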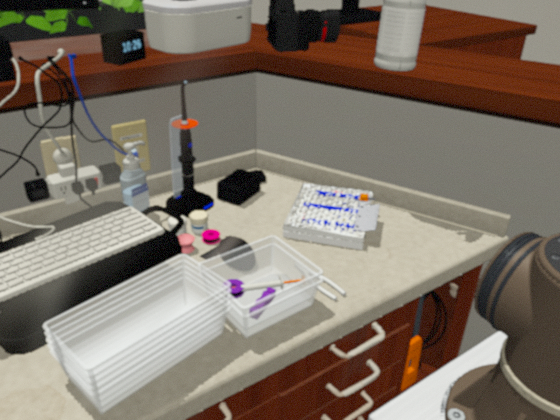

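View pics/side0.png

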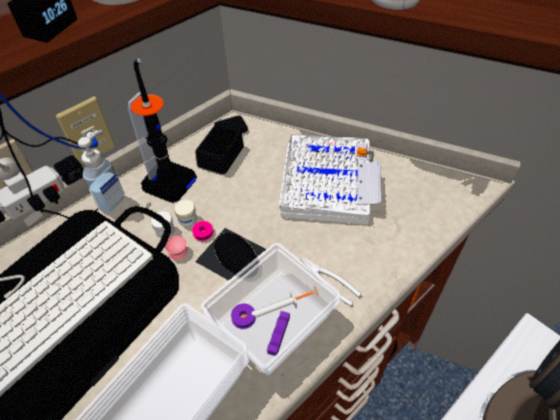

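Cassette sits at side px (330,178): lip on the image's right (370,185), orange latch at (363,153). I'll measure with masks and take an enlarged crop.

```bash
cat > h.py <<'E'
from station import r
import cv2,numpy as np
def cam(n,T=None):
    i=r.camera_info(n); f=210/np.tan(np.radians(i["fovy"]/2))
    if n=="wrist": W=T@i["hand_eye"]
    else: W=np.linalg.inv(i["camera_from_world"])
    return f,i["cx"],i["cy"],W
def ray(c,u,v):
    f,cx,cy,W=c; d=W[:3,:3]@np.array([(u-cx)/f,(v-cy)/f,1]); return W[:3,3],d/np.linalg.norm(d)
def onz(c,u,v,z):
    o,d=ray(c,u,v); return o+d*(z-o[2])/d[2]
def tri(a,b):
    A=np.zeros((3,3));q=np.zeros(3)
    for o,d in (a,b):
        P=np.eye(3)-np.outer(d,d);A+=P;q+=P@o
    return np.linalg.solve(A,q)
def orange(img,box=None):
    h=cv2.cvtColor(img,cv2.COLOR_BGR2HSV); m=cv2.inRange(h,(5,150,120),(20,255,255))
    if box: k=np.zeros_like(m);k[box[1]:box[3],box[0]:box[2]]=255;m&=k
    ys,xs=np.nonzero(m); return xs.mean(),ys.mean(),len(xs)
E
python3 - <<'E'
from h import *
s=cv2.imread("pics/scene0.png");d=cv2.imread("pics/side0.png")
a=orange(s,(340,180,400,210));b=orange(d,(340,140,400,170));print(a,b)
cs,cd=cam("scene"),cam("side");print(tri(ray(cs,*a[:2]),ray(cd,*b[:2])),onz(cs,*a[:2],.042),onz(cd,*b[:2],.042), cs[3][:3,3],cd[3][:3,3])
cv2.imwrite("pics/crop.png",np.hstack([cv2.resize(s[170:260,275:395],(400,300),interpolation=2),cv2.resize(d[125:230,270:390],(400,350),interpolation=2)[:300]]))
E
```

```text
(np.float64(363.725), np.float64(197.125), 40) (np.float64(361.3098591549296), np.float64(151.6056338028169), 71)
[ 0.56462363 -0.22483056  0.03224623] [ 0.55195591 -0.21101423  0.042     ] [ 0.55867533 -0.21641654  0.042     ] [-0.1595154   0.55326605  0.58888573] [0.15053683 0.3774534  0.71762237]
```

View pics/crop.png

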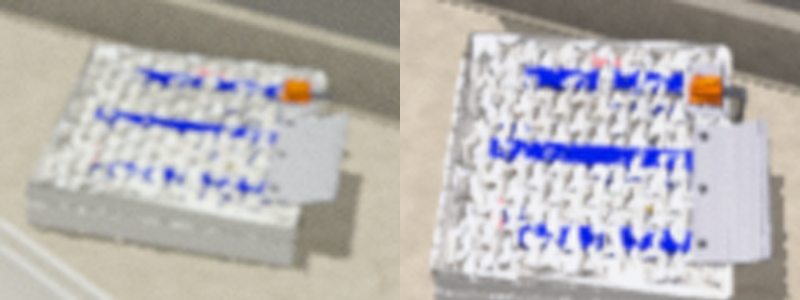

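```bash
python3 - <<'E'
from h import *
cs,cd=cam("scene"),cam("side")
P={k:onz(cd,270+(u-400)*.3,125+v*.3,.03)[:2] for k,(u,v) in dict(BR=(472,35),FR=(728,48),BL=(435,270),lipR=(763,122),lipL=(770,262)).items()}
Q={k:onz(cs,275+u*.3,170+v*.3,.03)[:2] for k,(u,v) in dict(BR=(97,45),FR=(325,75),BL=(30,185),FL=(295,207),lipR=(347,115),lipL=(335,200)).items()}
for D in (P,Q):
    print({k:np.round(v,3).tolist() for k,v in D.items()})
    x=D["BR"]-D["FR"];y=D["BL"]-D["BR"];print(np.linalg.norm(x),np.degrees(np.arctan2(x[1],x[0])),np.linalg.norm(y),np.degrees(np.arctan2(y[1],y[0])))
from scipy.spatial.transform import Rotation as R
print(r.get_joint_positions(),R.from_rotvec(r.get_eef_rot()).as_matrix().round(3))
E
```

```text
{'BR': [0.702, -0.159], 'FR': [0.579, -0.266], 'BL': [0.577, -0.008], 'lipR': [0.522, -0.23], 'lipL': [0.449, -0.146]}
0.16205779490490888 41.0479268100012 0.1963243883797305 129.5985952452569
{'BR': [0.695, -0.156], 'FR': [0.573, -0.261], 'BL': [0.567, -0.003], 'FL': [0.459, -0.123], 'lipR': [0.524, -0.232], 'lipL': [0.451, -0.149]}
0.16077927676755588 40.60715342810967 0.19904720792020433 129.84562915912036
[ 1.54609155e+00  3.59318445e-01  1.11488547e-02 -3.20003437e-04
 -1.22409653e+00 -2.88100012e-01] [[ 0.951 -0.308 -0.   ]
 [-0.308 -0.951 -0.001]
 [ 0.     0.001 -1.   ]]
```

Crop: latch at right-rear of the lid front, grey lip beside it, cassette yaw ≈ 40°, lid shut. Next: go above beside the latch and look from close by, and check the feasibility of the lift path.

```bash
cat >> h.py <<'E'
from scipy.spatial.transform import Rotation as R
def pose(): 
    T=np.eye(4);T[:3,:3]=R.from_rotvec(r.get_eef_rot()).as_matrix();T[:3,3]=r.get_position();return T
def axes(yaw): c,s=np.cos(yaw),np.sin(yaw); return np.array([c,s,0]),np.array([-s,c,0]),np.array([0,0,1.])
def down(yaw): X,Y,Z=axes(yaw); return R.from_matrix(np.c_[-Y,-X,-Z]).as_rotvec()   # tool x = -Y
def tilt(yaw,p):
    X,Y,Z=axes(yaw);d=np.cos(p)*X-np.sin(p)*Z;n=np.sin(p)*X+np.cos(p)*Z
    return R.from_matrix(np.c_[n,-Y,d]).as_rotvec(),d,n
E
python3 - <<'E'
from h import *
yaw=np.radians(40.3);X,Y,Z=axes(yaw)
lat=np.array([.556,-.214,.045]); lip=np.array([.487,-.19,.035]); hin=lip+.187*X;hin[2]=.017
for p in (35,45,55):
    rv,d,n=tilt(yaw,np.radians(p))
    print(p,[None if (q:=r.inverse_kinematics(lip-X*.181*0+ (np.cos(np.radians(5.5))-np.cos(np.radians(t)))*.181*X+Z*(.181*np.sin(np.radians(t))-.018)-.0095*n,rv)) is None else np.round(q,2).tolist() for t in (0,40,80,110)])
r.move_to(lat+.06*Y+.14*Z,down(yaw)); r.grasp(5)
T=pose();img=r.grab_frame("wrist");cv2.imwrite("pics/w1.png",img);np.save("T1.npy",T)
print(r.get_joint_positions().round(2),T[:3,3],r.get_clock(),r.get_width())
E
```

```text
35 [[-0.86, 0.57, -0.36, -1.18, -1.09, -2.31], [-0.74, 0.34, -0.34, -1.13, -1.12, -2.61], [-0.52, 0.24, -0.28, -1.13, -1.01, -2.87], [-0.35, 0.28, -0.23, -1.17, -0.88, -2.94]]
45 [[-0.72, 0.47, -0.38, -1.06, -0.93, -2.53], [-0.59, 0.25, -0.34, -0.96, -0.98, -2.86], None, [-0.19, 0.24, -0.21, -0.89, -0.79, 3.01]]
55 [[-0.55, 0.38, -0.41, -0.89, -0.78, -2.81], None, [-0.19, 0.15, -0.27, -0.64, -0.85, 2.82], [-0.04, 0.22, -0.21, -0.6, -0.76, 2.68]]
[ 0.05  0.18 -0.34 -0.   -1.06  0.66] [ 0.51720273 -0.16824211  0.18501656] 4.6167 0.0004476723921550676
```

View pics/w1.png

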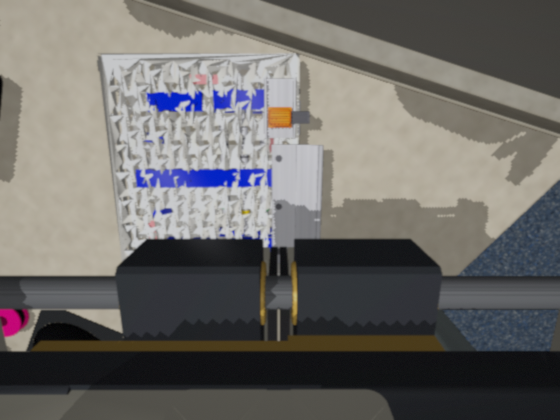

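Wrist view: orange latch at (280,117) locked, plate with dark rod to its right, lip outer edge x≈321 from row 146 downwards, cassette corners (101,55) and (299,53).

```bash
python3 - <<'E'
from h import *
img=cv2.imread("pics/w1.png");T=np.load("T1.npy");c=cam("wrist",T)
h=cv2.cvtColor(img,cv2.COLOR_BGR2HSV);m=cv2.inRange(h,(5,150,120),(20,255,255))
m[:90]=0;m[140:]=0;print(cv2.boundingRect(m))
u,v,_=orange(img,(250,90,310,140));L=onz(c,u,v,.043);print("latch",u,v,L)
BR,FR=onz(c,101,55,.03),onz(c,299,53,.03);e1,e2=onz(c,322,146,.039),onz(c,321.5,200,.039)
x=BR-FR;y=e2-e1;print(BR,FR,np.linalg.norm(x),np.degrees(np.arctan2(x[1],x[0])),e1,e2,np.degrees(np.arctan2(-y[0],y[1])))
yaw=np.radians(40.3);X,Y,Z=axes(yaw)
for n,p in dict(L=L,BR=BR,FR=FR,e1=e1).items(): print(n,(p-FR)@X,(p-FR)@Y)
# lip ends from gray mask: sample right boundary rows
g=cv2.cvtColor(img,cv2.COLOR_BGR2GRAY);print(img[120:240:10,300:340:3].mean(2).astype(int))
E
```

```text
(269, 108, 23, 19)
latch 279.5779376498801 116.94484412470024 [ 0.5600885  -0.22043761  0.043     ]
[ 0.70234435 -0.1636559   0.03      ] [ 0.58049979 -0.26893392  0.03      ] 0.1610265747016688 40.82818052154972 [ 0.51750787 -0.22548698  0.039     ] [ 0.48652554 -0.19054791  0.039     ] 41.565111948892515
L 0.015799870282736325 0.05018841272354641
BR 0.16101973268731412 0.0014844007066911998
FR 0.0 0.0
e1 -0.019940903877959718 0.07387813442288775
[[ 95  95  95 109 120 118 117 144 170 171 169 168 169 169]
 [113 120 121 152 160 158 157 161 169 171 172 171 171 173]
 [116 120 122 168 170 171 172 175 174 174 172 170 171 172]
 [192 192 194 195 193 196 170 176 132 131 133 164 174 174]
 [191 191 193 194 192 195 169 169 120 122 122 136 171 169]
 [190 191 192 191 191 193 169 164 121 123 123 150 171 172]
 [189 190 191 190 191 191 172 153 120 121 126 174 177 176]
 [188 189 191 189 190 190 176 144 123 121 124 166 173 172]
 [187 188 190 187 190 189 179 135 119 119 124 169 170 172]
 [124 125 125 151 156 148 151 114 118 119 120 120 120 121]
 [124 125 124 122 125 160 166 114 123 123 120 119 120 119]
 [123 125 124 122 125 119 125 119 120 120 120 118 119 118]]
```

```bash
python3 - <<'E'
from h import *
yaw=np.radians(41);X,Y,Z=axes(yaw)
L=np.array([.5601,-.2204,0]);rv=down(yaw)
s=L+.030*Y
r.move_to(s+.08*Z,rv)
print(r.move_straight(s+.040*Z,v=.06,force_limit=3),r.get_position(),r.get_ft_force())
f0=r.get_ft_force()
cv2.imwrite("pics/s2.png",cv2.resize(r.grab_frame("side")[90:230,270:457],(800,600),interpolation=2))
p=s+.040*Z
for k in range(1,34):
    hit=r.move_straight(p-.001*k*Y,v=.02); f=r.get_ft_force()-f0
    print(k,np.round([f@X,f@Y,f@Z],1),end=' ')
    if abs(f@Y)>3.5: break
print((r.get_position()-L)@Y,r.get_clock())
cv2.imwrite("pics/s3.png",cv2.resize(r.grab_frame("side")[90:230,270:457],(800,600),interpolation=2))
E
```

```text
False [ 0.5405698  -0.1978119   0.04001347] [ 0.33572848 -0.43180236 -0.31776404]
1 [ 0.2 -0.1  0. ] 2 [ 0.1  0.8 -0.4] 3 [-0.2  0.5  0.7] 4 [1.7 0.8 1.7] 5 [0.6 0.3 0.2] 6 [0.3 1.  0.7] 7 [-1.   0.1  0.5] 8 [ 0.7  0.6 -0.2] 9 [0.3 0.6 1.3] 10 [0.2 0.2 0.6] 11 [-0.6  0.5 -0.5] 12 [0.1 0.9 0.6] 13 [0.2 1.3 0.7] 14 [0.6 1.1 0.6] 15 [0.4 1.5 0.6] 16 [-0.4  0.3  0.1] 17 [ 0.2  1.2 -0.4] 18 [-0.9  1.   0.1] 19 [0.2 1.3 0.3] 20 [-0.1  1.3 -0. ] 21 [0.5 2.1 0.2] 22 [-1.1  0.7  0.8] 23 [-0.4  1.   0.7] 24 [-0.1  0.6  0.4] 25 [-0.3  0.9  1.1] 26 [-0.5  1.   0.5] 27 [0.3 3.6 0.1] 0.003336599977759651 12.7583
```

View pics/s3.png

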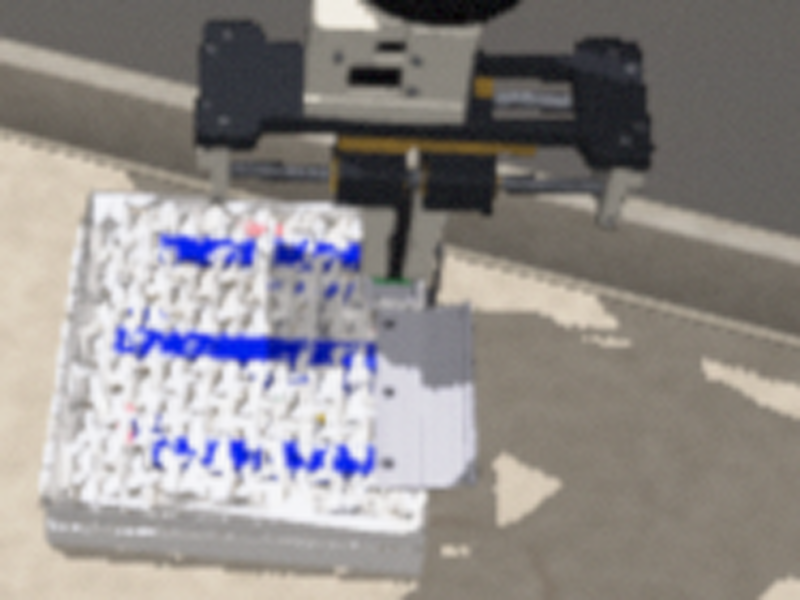

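Side view: latch at its end stop (force jump at 14 mm of travel, green mark showing), cassette unmoved. Next: back off, verify the orange position, check clearances, plan the lift.

```bash
cat >> h.py <<'E'
yaw=np.radians(41);X,Y,Z=axes(yaw);FR=np.array([.5805,-.2689,0])
LIP=FR-.020*X+.122*Y; H=FR+.166*X+.122*Y+.017*Z     # 7 mm right of lip middle
def K(deg,rad=.180): a=np.radians(deg+5.5); return H-rad*np.cos(a)*X+rad*np.sin(a)*Z
E
python3 - <<'E'
from h import *
cd=cam("side")
for n,u,v,z in [("pliersA",305,265,.005),("pliersB",358,300,.005),("tray",338,300,.05),("traytop",276,247,.05),("mouse",240,250,.02),("wallR",515,165,.03),("wallL",228,95,.03),("edge1",395,300,0),("edge2",510,185,0)]: print(n,onz(cd,u,v,z).round(3))
p=r.get_position()
r.move_straight(p+.006*Y,v=.05); r.move_straight(p+.04*Y+.145*Z,v=.2)
T=pose();img=r.grab_frame("wrist");c=cam("wrist",T);u,v,a=orange(img,(230,60,330,170));L=onz(c,u,v,.043);d=L-[.5601,-.2204,.043]
print("latch shift x,y",d@X,d@Y,a)
cv2.imwrite("pics/w2.png",img);np.save("T2.npy",T)
for t in (35,38,41):
    rv,dd,n=tilt(yaw,np.radians(t));qs=[r.inverse_kinematics(K(a)-.0095*n,rv) for a in range(-5,111,8)]
    print(t,[None if q is None else [round(q[i],2) for i in (0,1,3,5)] for q in qs])
E
```

```text
pliersA [0.464 0.04  0.005]
pliersB [0.354 0.026 0.005]
tray [0.363 0.07  0.05 ]
traytop [0.504 0.071 0.05 ]
mouse [0.559 0.107 0.02 ]
wallR [ 0.327 -0.415  0.03 ]
wallL [ 0.905 -0.152  0.03 ]
edge1 [ 0.313 -0.021  0.   ]
edge2 [ 0.313 -0.391  0.   ]
latch shift x,y -0.0004885066287903088 -0.013982905783230555 410
35 [[np.float64(-0.84), np.float64(0.57), np.float64(-1.18), np.float64(-2.31)], [np.float64(-0.83), np.float64(0.52), np.float64(-1.16), np.float64(-2.37)], [np.float64(-0.82), np.float64(0.47), np.float64(-1.15), np.float64(-2.43)], [np.float64(-0.79), np.float64(0.42), np.float64(-1.14), np.float64(-2.49)], [np.float64(-0.76), np.float64(0.38), np.float64(-1.13), np.float64(-2.56)], [np.float64(-0.73), np.float64(0.34), np.float64(-1.13), np.float64(-2.62)], [np.float64(-0.69), np.float64(0.3), np.float64(-1.13), np.float64(-2.67)], [np.float64(-0.65), np.float64(0.28), np.float64(-1.12), np.float64(-2.73)], [np.float64(-0.6), np.float64(0.26), np.float64(-1.13), np.float64(-2.78)], [np.float64(-0.55), np.float64(0.25), np.float64(-1.13), np.float64(-2.83)], [np.float64(
[... 1552 characters left out ...]
), np.float64(0.45), np.float64(-1.09), np.float64(-2.5)], [np.float64(-0.73), np.float64(0.4), np.float64(-1.07), np.float64(-2.56)], [np.float64(-0.71), np.float64(0.36), np.float64(-1.05), np.float64(-2.63)], [np.float64(-0.68), np.float64(0.32), np.float64(-1.04), np.float64(-2.69)], [np.float64(-0.64), np.float64(0.28), np.float64(-1.03), np.float64(-2.76)], [np.float64(-0.6), np.float64(0.25), np.float64(-1.02), np.float64(-2.82)], [np.float64(-0.55), np.float64(0.23), np.float64(-1.01), np.float64(-2.88)], [np.float64(-0.51), np.float64(0.21), np.float64(-1.01), np.float64(-2.94)], [np.float64(-0.46), np.float64(0.2), np.float64(-1.0), np.float64(-2.99)], None, None, None, None, None]
```

Latch reads 14.0 mm open. The wall on the right is close for a square approach, so I'll skew the tool heading (25° against 41°) and check.

```bash
python3 - <<'E'
from h import *
cd=cam("side");a,b=onz(cd,250,5,.25),onz(cd,556,72,.25);print("ledge",a,b,"dist to wall normal",a[:2]@[.414,-.91],b[:2]@[.414,-.91])
S=.018*Y
for ps in (20,25,30):
  for t in (36,40,44):
    rv,dd,n=tilt(np.radians(ps),np.radians(t));qs=[r.inverse_kinematics(K(a)+S-.0095*n,rv) for a in range(-5,111,10)]
    print(ps,t,[None if q is None else [float(round(q[i],2)) for i in (0,1,3,5)] for q in (qs[0],qs[6],qs[-1])], sum(q is None for q in qs))
E
```

```text
ledge [ 0.85257963 -0.19392282  0.25      ] [ 0.33199662 -0.40239981  0.25      ] dist to wall normal 0.5294377393884973 0.5036304232531953
20 36 [[-0.93, 0.48, -1.47, -2.2], [-0.53, 0.08, -1.26, -2.92], None] 4
20 40 [[-0.85, 0.42, -1.41, -2.34], None, [-0.02, 0.12, -0.98, 2.77]] 2
20 44 [[-0.76, 0.37, -1.34, -2.49], [-0.31, 0.03, -0.96, 2.94], [0.09, 0.11, -0.71, 2.44]] 2
25 36 [[-0.9, 0.5, -1.39, -2.24], [-0.56, 0.12, -1.23, -2.88], None] 4
25 40 [[-0.83, 0.44, -1.34, -2.36], None, [-0.1, 0.14, -1.04, 2.92]] 3
25 44 [[-0.76, 0.39, -1.27, -2.5], None, [-0.0, 0.13, -0.83, 2.67]] 2
30 36 [[-0.88, 0.51, -1.32, -2.27], [-0.58, 0.15, -1.19, -2.84], None] 2
30 40 [[-0.82, 0.46, -1.27, -2.38], [-0.5, 0.12, -1.09, -2.99], [-0.16, 0.17, -1.05, 3.02]] 4
30 44 [[-0.75, 0.41, -1.21, -2.5], None, [-0.07, 0.16, -0.89, 2.82]] 3
```

```bash
cat >> h.py <<'E'
def tiltf(psi,p):   # camera below
    rv,d,n=tilt(np.radians(psi),np.radians(p));M=R.from_rotvec(rv).as_matrix();M[:,:2]*=-1
    return R.from_matrix(M).as_rotvec(),d,n
E
python3 - <<'E'
from h import *
S=.018*Y
for ps,t in ((22,45),(28,45),(28,50),(35,45)):
    rv,dd,n=tiltf(ps,t);qs=[r.inverse_kinematics(K(a)+S-.0095*n,rv) for a in range(-5,111,10)]+[r.inverse_kinematics(K(0)+S-.08*X+.12*Z,rv)]
    print(ps,t,[None if q is None else [float(x) for x in np.round(q,2)] for q in (qs[0],qs[6],qs[-2],qs[-1])], sum(q is None for q in qs))
E
```

```text
22 45 [[-0.74, 0.37, -0.55, -1.29, -0.72, 0.61], [-0.31, 0.04, -0.49, -0.93, -0.6, -0.2], [0.07, 0.12, -0.44, -0.72, -0.34, -0.66], [-0.78, 0.06, -0.49, -0.96, -0.92, 0.17]] 0
28 45 [[-0.73, 0.39, -0.51, -1.21, -0.79, 0.61], [-0.38, 0.08, -0.44, -0.95, -0.73, -0.07], [-0.03, 0.14, -0.36, -0.83, -0.49, -0.42], [-0.8, 0.11, -0.45, -0.94, -1.0, 0.24]] 0
28 50 [[-0.62, 0.35, -0.51, -1.11, -0.7, 0.42], [-0.27, 0.06, -0.45, -0.78, -0.68, -0.29], [0.06, 0.14, -0.38, -0.62, -0.48, -0.67], [-0.7, 0.07, -0.45, -0.83, -0.94, 0.09]] 0
35 45 [[-0.72, 0.42, -0.46, -1.13, -0.86, 0.62], [-0.42, 0.13, -0.38, -0.94, -0.85, 0.04], [-0.11, 0.18, -0.29, -0.88, -0.65, -0.25], [-0.81, 0.16, -0.39, -0.91, -1.09, 0.32]] 0
```

```bash
python3 - <<'E'
from h import *
S=.018*Y; rv,d,n=tiltf(30,45); C=-.0095*n
k=K(0)+S; k[2]=.022
r.move_to(k+C-.07*X+.14*Z,rv)
print(r.move_straight(k+C-.05*X,v=.12,force_limit=8),r.get_position(),r.get_ft_force().round(1))
print(r.move_straight(k+C,v=.05,force_limit=4),r.get_position()-k-C,r.get_ft_force().round(1),r.get_clock())
cv2.imwrite("pics/s4.png",cv2.resize(r.grab_frame("side")[90:285,250:510],(800,600),interpolation=2))
E
```

```text
False [ 0.43529588 -0.20815913  0.01562693] [-0.2  0.4  0.3]
False [-1.05311392e-04 -1.26461174e-04 -3.38486048e-05] [-0.  -0.9  0.2] 17.4917
```

View pics/s4.png

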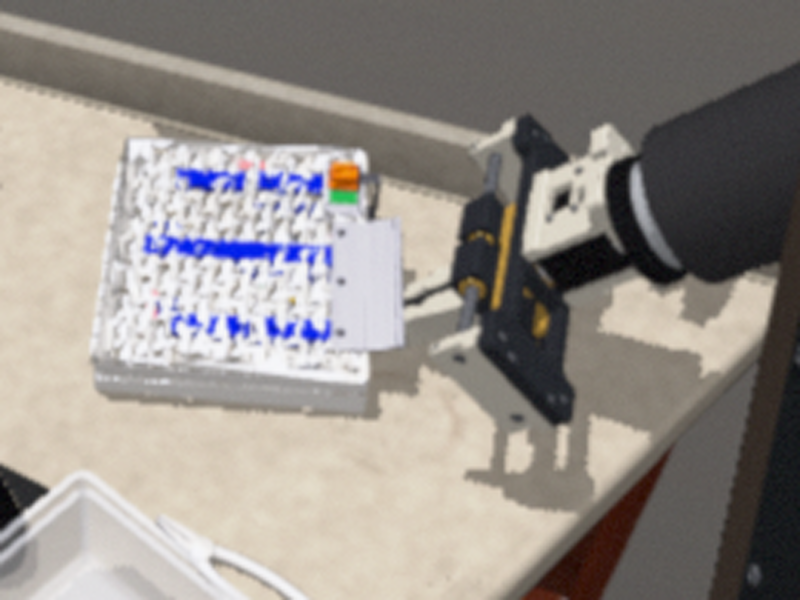

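Side view: fingers go under the lip at about (405,300), within its width (rows 220–348); latch open with green mark at (343,197); gripper clear of the wall. Now lift along the arc.

```bash
python3 - <<'E'
from h import *
S=.018*Y; rv,d,n=tiltf(30,45); C=-.0095*n
f0=r.get_ft_force()
for a in list(range(0,97,6))+[100]:
    hit=r.move_straight(K(a)+S+C,v=.08,force_limit=12); f=r.get_ft_force()-f0
    print(a,hit,np.round([f@X,f@Y,f@Z],1),end=' ')
    if hit: break
    if a==42: cv2.imwrite("pics/s5.png",r.grab_frame("side"))
print(r.get_clock())
cv2.imwrite("pics/s6.png",np.hstack([cv2.resize(r.grab_frame(c)[:,180:],(400,442)) for c in ("scene","side")]))
E
```

```text
0 False [-2.3  0.9 -0.4] 6 False [-0.6 -0.  -1.3] 12 False [-0.6 -1.1 -1.2] 18 False [-0.9 -0.2 -1.5] 24 False [-0.9  0.2 -1.5] 30 False [-0.6 -0.8 -0.4] 36 False [-1.   0.6 -0.2] 42 False [ 0.2  0.2 -1. ] 48 False [-0.8 -0.4 -1.9] 54 False [-0.  -0.2  0.1] 60 False [-0.5  0.9 -1.4] 66 False [-0.3  1.  -0.5] 72 False [-0.6  0.9 -0.5] 78 False [ 0.7  0.2 -1. ] 84 False [ 0.9  0.7 -0.9] 90 False [0.5 1.  4.4] 96 False [1.8 2.9 6.8] 100 False [2.4 3.3 8.1] 24.3333
```

View pics/s6.png

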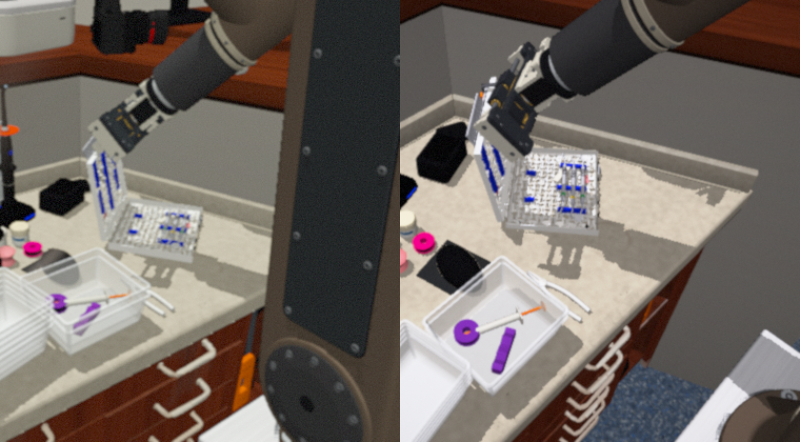

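Both views: lid leans back past upright with the fingers at its lip; pink, jars and cassette unmoved. The rising upward force suggests it's on the stops; withdraw away from the lid face.

```bash
python3 - <<'E'
from h import *
f0=r.get_ft_force();p=r.get_position()
for k in range(1,5):
    h=r.move_straight(p+.008*k*(-.86*X+.51*Z),v=.05,force_limit=10);f=r.get_ft_force();print(k,h,np.round([f@X,f@Y,f@Z],1))
    if h: break
else: r.move_straight(r.get_position()-.10*X+.06*Z,v=.15); r.sleep(1.5)
print(r.get_clock(),r.get_ft_force().round(1))
cv2.imwrite("pics/s7.png",np.hstack([cv2.resize(r.grab_frame(c)[60:280,180:430],(400,352)) for c in ("scene","side")]))
E
```

```text
1 False [-0.1  0.1  0.1]
2 False [0.5 0.2 1.1]
3 False [-0.4  0.1 -0.9]
4 False [ 0.2 -1.  -0.1]
28.1083 [ 0.8 -0.2 -0.5]
```

View pics/s7.png

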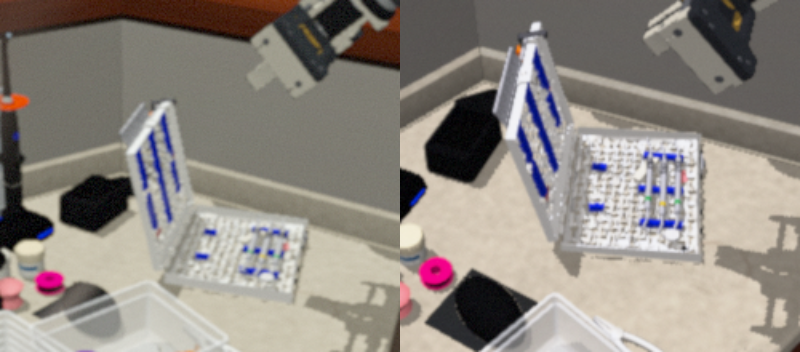

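Lid stands by itself leaning back, robot clear. Check the angle from the latch position across the two views before handing in.

```bash
python3 - <<'E'
from h import *
a=[]
for c in ("scene","side"):
    im=r.grab_frame(c);h=cv2.cvtColor(im,cv2.COLOR_BGR2HSV);m=cv2.inRange(h,(4,130,90),(22,255,255));m[:60]=0;m[200:]=0;m[:,:230]=0;m[:,400:]=0
    n,l,s,ce=cv2.connectedComponentsWithStats(m);print(c,[(s[i,4],ce[i].round(1).tolist()) for i in range(1,n) if s[i,4]>3])
    if n>1: i=1+s[1:,4].argmax();a.append((c,ce[i]))
if len(a)==2:
    P=tri(*[ray(cam(c),*q) for c,q in a]);v=P-H
    print(P,"x,y,z from hinge",v@X,v@Y,v[2],"rad",np.hypot(v@X,v[2]),"lid",np.degrees(np.arctan2(v[2],-v@X)-np.arctan2(.026,.150)))
E
```

```text
scene [(np.int32(255), [344.3, 62.3]), (np.int32(41), [373.7, 82.7])]
side [(np.int32(14), [384.8, 61.9]), (np.int32(38), [390.2, 73.2]), (np.int32(15), [253.4, 90.5])]
[0.39763519 0.00984668 0.40727834] x,y,z from hinge -0.12113554353434637 0.20834290139309303 0.3902783380398284 rad 0.40864532427337535 lid 62.92301085721719
```

```bash
python3 - <<'E'
from h import *
o,d=ray(cam("side"),253.4,90.5);t=(-.086-(o-H)@Y)/(d@Y);v=o+t*d-H
print("latch",v@X,v[2],np.hypot(v@X,v[2]),np.degrees(np.arctan2(v[2],-v@X)-np.arctan2(.024,.150)))
# lid front-left inner-face corner & hinge-end left corner in side (crop scale 400/250=1.6)
for n,(u,v_),y in [("frontL",(512-400,137),.103-.019),("frontR",(538-400,50),-.103-.019),("baseFL",(700-400,258),.084)]:
    o,d=ray(cam("side"),180+u/1.6,60+v_/1.6);t=(y-(o-H)@Y)/(d@Y);w=o+t*d-H;print(n,w@X,w[2],np.degrees(np.arctan2(w[2],-w@X)))
E
```

```text
latch 0.06619196942711744 0.1494005706467345 0.16340718260287815 104.8054753819924
frontL 0.04791884765399086 0.16865956024888185 105.86068645224314
frontR 0.04729086190725535 0.12195991227199889 111.19417233296682
baseFL -0.16149466684845756 -0.008016368434628371 -2.84174953742567
```

Latch and lid corner both give about 105° (the stops are at 104°), at plausible radii (163 mm for the latch), and the base hasn't moved.

```bash
python3 -c "
from station import r
print(r.get_clock(),r.sign_off())"
```

```text
the job is handed in; nothing more can be done
28.3083 None
```

The job is handed in at 28.3 s: the latch is fully open (14.0 mm measured), and the lid lies back by itself at about 105° (stops at 104°), with the cassette and other things apparently unmoved.

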